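Hang the bean pail on the hook scale

ROBOT

A 7-joint arm with a two-finger parallel gripper is mounted at the origin on the work surface. World frame = base frame: x ahead of the robot, y to its left, z up, the work surface at z = 0. Lengths are in mm, angles in rad, forces in N, time in s.
With the tool pointing down it reaches from about 350 to 900 mm from the base axis. Payload 19.9 kg.
Tool frame: the origin (TCP) lies on the centre line of the jaws, within the pads' length; the fingertips stand 17 mm ahead of it and the grasp point (between the pads) lies 2 mm behind it; z points along the fingers, y is the direction in which the jaws open and shut (so a half turn about z gives the same grasp; the last joint's range is limited). The gripper opens to 94 mm and grips with 3 to 60 N. Pads are 16 mm wide; open, the fingers measure 119 mm over their backs; the gripper's body (75 mm by 177 mm) begins 78 mm behind the grasp point.
Start: joints at [1.23, 0.417, -0.01, 1.614, 0.005, 1.111, -0.053], TCP at [184.575, -597.103, 222.425] pointing down, gripper open.
Joint ranges: [-2.81, 2.81], [-0.39, 2.02], [-1.27, 1.25], [0.06, 2.57], [-1.19, 4.33], [0.19, 2], [-2.82, 2.82]. Speed limits (rad/s): [1.89, 1.89, 2.39, 2.39, 3.01, 3.01, 3.01].

INTERFACE

Orientations are given as a unit quaternion [x, y, z, w].
In Python, from workcell import * gives the robot as it stands.
- The arm moves only by the tool arm_command, never from a script. Its arguments are lists of equal length, an entry for each row: "dp": the shift along the tool's x, y, z in m, a list of three; "spin": the turn about the tool's z in degrees; "fingers": the finger opening in m, from 0 to 0.094. In form: {"dp": [[dx, dy, dz], ...], "spin": [spin, ...], "fingers": [fingers, ...]}. A call has 1 to 10 rows; each row is the pose to reach, as a shift and turn from the pose commanded when the call began, along the tool's axes at that moment; what a row does not reach only later rows make up. A row lasts 1/10 s, in which the tool goes at most 50 mm and 8.59 degrees, less where a joint would pass 70% of its speed; a pose out of reach is approached as far as the arm can. A call with a gripper value outside its range is refused whole. The fingers move at their own pace and stop on an object; "newtons" is the grip in N (left out, the last holds). Time passes only in rows, so rows that repeat a pose let the fingers close. It gives the time, the measured TCP pose, the force and the opening at its end, in the units of the state.
- get_state(): the state, without advancing time (a new reading comes with each control period).
- capture(name): name is "scene" or "top"; returns a dict with "image" (384x512x3 uint8, red, green, blue), "fx", "fy", "cx", "cy" (pixels), "rvec" (rotation vector, rad) and "tvec" (3), from world to camera coordinates, as OpenCV has them. Camera axes: x right, y down, z forward; pixel columns grow to the right and rows downward; lengths in mm; the calibration is good to about 2 mm. A picture is of the moment at which its call begins. There is no depth.
- close_job(): hands the job in, once; it reports no verdict.
The state is a dict: "t": time; "joint_positions": joint angles; "dq": joint speeds; "joint_torque": joint torques, N m; "tcp_pos": TCP position; "tool_rot": TCP orientation; "contact_force": force on the tool from outside, world axes, zero at the start; "ft_torque": the same for the moment, N m; "gripper_width": finger opening in mm.
Only numpy, scipy, OpenCV 4.12 (cv2) and the standard library are available. Lean on these libraries where they do the work, as an engineer would, in place of code of your own. Each camera call takes 0.05 s, during which the arm holds its last target. There are 200 camera calls.

TASK

Take the tare of the empty metal bean pail: while it stands on the counter, first swing its folded red bail upright and let it stand there a moment. Then hang the pail on the hook of the white scale by the raised kink in the middle of its bail, gently, so that the hook is never driven down to the bottom of its travel, and let go so that the pail hangs free, upright and still. Leave the other things on the counter where they are.

Things in the scene. Friction and masses are not known exactly. Their poses are not given: they have to be found in the camera images.
- pail: Empty open round aluminium pail, about 0.33 kg, 100 mm high, 96 mm across the foot, 110 mm across the rim, wall 3 mm, loose on the counter. Origin: centre of its underside, z up. The bail is hinged 88 mm above the origin on a line along the pail's y axis (legs reach y = +-68 mm); folded, it sticks out to the pail's -x side, roughly towards the robot's right (-y).
- bail (a joint): Angle (rad) of the red bail: 0 = folded out to the pail's -x side, 100 degrees from upright, top bar slightly below the hinge; 1.745 = upright; 2.6 = far stop, leaning to +x. Starts at 0 to 0.3. The slightly stiff hinge (0.015 N m) holds the bail (20 g) wherever it is left. Folded, 25 mm part the rim from the top bar. It can be lifted from below, beside the kink; a hard shove tips the pail.
- bail_crown (a point): Middle of the bail's top bar (8 mm round) on its centre line, 93 mm from the hinge line; y axis along the bar. The bar is straight, parallel to the pail's y axis, 85 mm from the hinge line, from y = -46 to +46 mm, but its middle (y = -14 to +14) is kinked 8 mm outwards to this point. The straight parts, about y = +-30 mm, can be gripped from above when upright.
- scale: White hook scale, fixed: dark base 125 x 100 x 20 mm, white column 55 x 64 mm, 280 mm high, small dial on top (291 mm). Origin: on the counter right below the hook's seat. The column stands from 116 to 171 mm along its +x axis; the hook sticks out from it towards -x, towards the robot, up to 35 degrees to its right.
- hook (a joint): How far the spring-loaded hook of the scale has sunk (m): 0 = no load, straight down positive, about 250 N/m, bottom of travel at 0.035. The hanging pail alone sinks it by about 10 to 18 mm.
- hook_seat (a point): Where the centre line of a seated bail bar lies, across the hook (along y); 244 mm up unloaded; moves with the hook; axes as scale. The hook, 10 mm rod, has a flat seat from x = -12 to +12 mm, slopes up to the column at +x (rod centre 18 mm above this point) and to the open tip at x = -30 mm, its top 26 mm above this point. The bar comes in over the tip from -x, rod inside the arch.
- bowl: White bowl, 84 mm across, 55 mm high, in the middle; origin at the centre of its underside. Leave it.
- scoop: Steel bean scoop with a dark handle, 180 mm long, 30 mm high, lying along its x axis, nearer the robot; origin on its underside near the middle. Leave it.
- jar: Amber jar, 76 mm across, 120 mm high, on the left; origin at the centre of its underside. Leave it.
- canister: Can with a kraft band, 80 mm across, 110 mm high, on the left; origin at the centre of its underside. Leave it.
- brush: Brush lying on the right, near the robot. Leave it.
- carton: Flat cardboard carton 100 x 150 x 45 mm on the right; origin at the centre of its underside. Leave it.
- mug: Blue mug, 76 mm across, 85 mm high, on the left near the robot; origin at the centre of its underside. Leave it.
There are look-alikes about, which are no part of the job. What is meant by the pail is not orange or yellow, and is the smaller of those in its own colour.

How it is judged:
By the outcome, as a careful person would: the job done as asked, in the order asked, and still so for the second after the job is handed in, with the robot touching nothing.
It also fails if it takes over 70 s, if anything falls off the work surface, if the arm or the gripper's body presses on something with over 40 N, if the wrist force passes 120 N, or if a joint passes its speed limit or range.

## Working session

There is one attempt and no reset: what is moved stays moved. The work goes in short steps, Python scripts to look and compute and a tool call to move; the robot and the scene stay as the last step left them, time stands still between calls to the robot, and variables do not carry over. Pictures are saved under pics/ and viewed, about 8 in all and at most 12, crops included, and the job is handed in when it is done.

Besides the shell and the picture viewer there is one more tool, called after ">>>" as name(argument=value, ...) on one line, values as JSON. arm_command: Moves the arm, as the interface text tells. Its arguments: {"type":"object","properties":{"dp":{"type":"array","items":{"type":"array","items":{"type":"number"}}},"spin":{"type":"array","items":{"type":"number"}},"fingers":{"type":"array","items":{"type":"number"}},"newtons":{"type":"number"}},"required":["dp","spin","fingers"]}

```bash
mkdir -p pics; ls; cat > h.py <<'E'
from workcell import *
import numpy as np, cv2
from scipy.spatial.transform import Rotation as R
def snap(cam,fn,crop=None,scale=1):
    c=capture(cam); im=c["image"][:,:,::-1]
    cv2.imwrite("pics/full_"+fn,im)
    if crop: x0,y0,x1,y1=crop; im=im[y0:y1,x0:x1]
    if scale!=1: im=cv2.resize(im,None,fx=scale,fy=scale,interpolation=cv2.INTER_CUBIC)
    cv2.imwrite("pics/"+fn,im); return c
def K(c): return np.array([[c["fx"],0,c["cx"]],[0,c["fy"],c["cy"]],[0,0,1.]])
def ray(c,u,v):
    Rm=cv2.Rodrigues(np.array(c["rvec"],float))[0]; t=np.array(c["tvec"],float).ravel()
    d=Rm.T@np.array([(u-c["cx"])/c["fx"],(v-c["cy"])/c["fy"],1]); return -Rm.T@t,d
def at_z(c,u,v,z):
    o,d=ray(c,u,v); return o+d*(z-o[2])/d[2]
def proj(c,P):
    return cv2.projectPoints(np.array(P,float).reshape(-1,3),np.array(c["rvec"],float),np.array(c["tvec"],float),K(c),None)[0].reshape(-1,2)
E
python3 - <<'E'
from h import *
a=snap("scene","s1.png",None,1); b=snap("top","t1.png",None,1)
im=np.vstack([cv2.imread("pics/s1.png"),cv2.imread("pics/t1.png")]);
im=np.hstack([cv2.imread("pics/s1.png"),cv2.imread("pics/t1.png")])
cv2.imwrite("pics/both.png",cv2.resize(im,(800,300)))
print({k:v for k,v in a.items() if k!="image"},{k:v for k,v in b.items() if k!="image"})
for c in(a,b): print(ray(c,256,192))
print(get_state())
E
```

```text
pics
{'fx': 392.44221652395345, 'fy': 392.44221652395345, 'cx': 260.317376033092, 'cy': 190.14236785381274, 'rvec': array([ 1.79076986,  1.9978511 , -0.63134885]), 'tvec': array([  36.24302598, -305.49718307, 1862.33682014])} {'fx': 419.84948093482535, 'fy': 419.84948093482535, 'cx': 255.77674191806238, 'cy': 198.43729790626523, 'rvec': array([ 2.13062434, -2.08945795,  0.22549022]), 'tvec': array([ -11.98870582,  497.54880193, 1283.21206533])}
(array([1296.40531748,  131.08003757, 1365.68363614]), array([-0.55405926, -0.08619924, -0.82808905]))
(array([ 216.74903863,   -3.59376276, 1359.16837923]), array([ 2.25260873e-01,  7.48887149e-04, -9.74418977e-01]))
{'t': 0.1, 'joint_positions': array([ 1.22951742,  0.41789128, -0.0102997 ,  1.61410199,  0.00472061,
        1.1107054 , -0.05299268]), 'dq': array([-2.41460248e-04, -1.74758413e-03,  1.20538653e-03,  3.32382800e-05,
        1.74843869e-04, -2.16724490e-03,  5.36058644e-04]), 'joint_torque': array([ 1.79973464e-03, -8.52587986e+01,  6.40568007e-01, -4.26697004e+01,
       -4.88923711e-02,  1.64998969e-02, -3.61358150e-05]), 'tcp_pos': array([ 184.45771827, -596.82799792,  221.90725342]), 'tool_rot': array([ 9.88785849e-01,  1.49339387e-01, -1.32298707e-04, -5.25114892e-04]), 'contact_force': array([-0.50569711, -0.85316767, -0.60576132]), 'ft_torque': array([ 0.00713269, -0.02346521,  0.01274698]), 'gripper_width': 94.16076152297015}
```

View pics/s1.png

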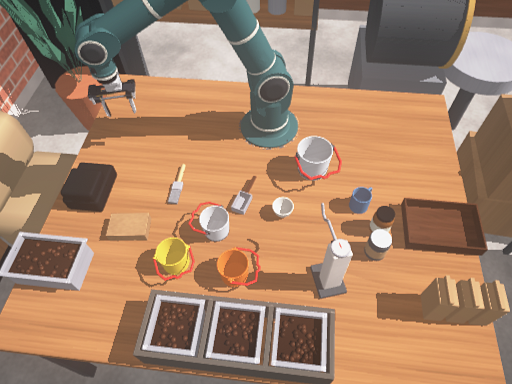

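View pics/t1.png

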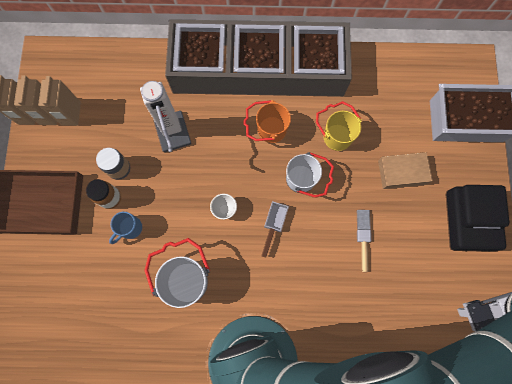

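Candidates (top image): small aluminium pail (304,173), large aluminium pail (180,282), orange pail (272,121) and yellow pail (342,130). The small aluminium one fits, since it is not coloured and is the smaller of the two metal ones. I'll confirm it in an enlarged crop, together with the scale.

```bash
python3 - <<'E'
import cv2,numpy as np
t=cv2.imread("pics/t1.png"); s=cv2.imread("pics/s1.png")
f=lambda im,x,y,w,h,k: cv2.resize(im[y:y+h,x:x+w],None,fx=k,fy=k,interpolation=cv2.INTER_CUBIC)
a=f(t,265,135,80,75,5); b=f(t,130,75,80,90,5)[:375]; 
c=f(s,180,190,80,45,5); d=f(s,300,195,80,45,5)
b=f(t,130,80,80,75,5)
top=np.hstack([a,b]); bot=np.hstack([c,d])
cv2.imwrite("pics/c1.png",np.vstack([top,bot]))
E
```

```text
(no output)
```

View pics/c1.png

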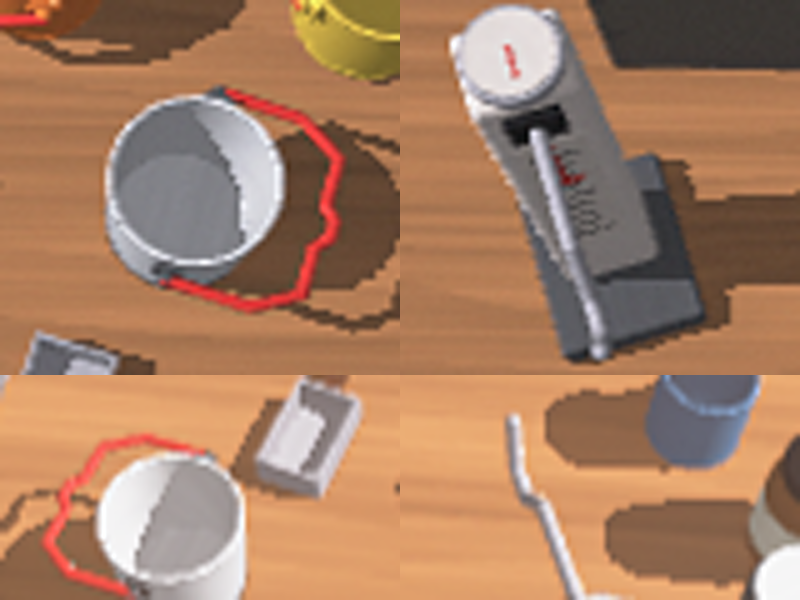

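The crop confirms the small aluminium pail. Its rim centre is at about (304,171) in the top view, and the red bail is folded to the right with its crown at about (332,178). The scale hook tip is at about (169.5,150) and leaves the column at about (158,107). I'll compute the poses from these.

```bash
cat > m.py <<'E'
from h import *
from scipy.optimize import least_squares
def pail_pts(p,P):   # P in pail frame
    x,y,yaw=p; return R.from_euler('z',yaw).apply(P)+[x,y,0]
def bail(th,y,r):    # th bail angle; 1.745 upright ; point at y, radius r
    a=th-1.745; return np.array([r*np.sin(a),y,88+r*np.cos(a)])
E
python3 - <<'E'
from m import *
T=capture("top"); S=capture("scene")
# tip, column exit triangulation
def tri(u1,u2):
    o1,d1=ray(T,*u1);o2,d2=ray(S,*u2)
    A=np.stack([d1,-d2],1); s=np.linalg.lstsq(A,o2-o1,rcond=None)[0]
    a,b=o1+d1*s[0],o2+d2*s[1]; return (a+b)/2,np.linalg.norm(a-b)
print("tip tri",tri((169.4,150),(322.4,204)))
tip=at_z(T,169.4,150,265); ex=at_z(T,157.8,106.6,262); print("tip",tip,"exit",ex,np.linalg.norm((tip-ex)[:2]))
print("dial",at_z(T,152.0,91.5,291))
for n,uv in dict(bl=(164.5,151.5),br=(190.4,143.5),tr=(181,111)).items(): print("base",n,at_z(T,*uv,20))
print("rim",at_z(T,304,170.9,100),at_z(T,286,171,100),at_z(T,321.8,171,100))
# pail fit (top)
def Q(p): 
    th=p[3]; P=np.array([[0,0,100],[0,-68,88],[0,68,88],bail(th,0,93),bail(th,-46,85),bail(th,46,85)])
    return pail_pts(p[:3],P)
ut=np.array([[304,170.9],[309.4,153.6],[297,189.4],[331.8,178.2],[332.9,167],[324.9,193.9]])
r=least_squares(lambda p:(proj(T,Q(p))-ut).ravel(),[550,-100,1.6,.2])
print(r.x,(r.fun.reshape(-1,2)).round(1)); print(proj(S,Q(r.x)).round(1))
E
```

```text
tip tri (array([583.48653192, 238.86380905, 262.26391219]), np.float64(4.441181959894015))
tip [582.70592465 236.00928999 265.        ] exit [710.50275272 277.11027308 262.        ] 134.24351037167858
dial [741.65525331 288.67028338 291.        ]
base bl [659.06770201 305.68646516  20.        ]
base br [688.92519674 220.68669507  20.        ]
base tr [804.9367698  258.80980154  20.        ]
rim [ 578.19953549 -150.72304977  100.        ] [576.75218004 -94.69332227 100.        ] [ 578.98865774 -206.14232332  100.        ]
[ 5.79807629e+02 -1.49351056e+02  1.25793567e+00  2.54873533e-01] [[-0.4 -0.5]
 [ 0.2 -1.7]
 [-0.5  2. ]
 [-0.   2. ]
 [ 0.7 -1. ]
 [ 0.1 -0.9]]
[[212.4 217.3]
 [203.9 233.6]
 [221.1 204.9]
 [191.  209.3]
 [186.7 219.8]
 [198.9 200.8]]
```

```bash
python3 - <<'E'
from m import *
from scipy.ndimage import map_coordinates
C={}
for n,box in(("top",(285,140,345,205)),("scene",(180,190,245,245))):
    c=capture(n); im=c["image"].astype(int)
    red=((im[...,0]-im[...,1:].max(2))>75)&(im[...,1]<90)&(im[...,0]>130)
    m=np.zeros_like(red); x0,y0,x1,y1=box; m[y0:y1,x0:x1]=red[y0:y1,x0:x1]
    big=cv2.resize(m.astype(np.uint8)*255,None,fx=4,fy=4,interpolation=cv2.INTER_CUBIC)>127
    v,u=np.nonzero(big); print(n,m.sum(),u.min()/4,u.max()/4,v.min()/4,v.max()/4)
    C[n]=(c,np.stack([u,v],1)/4-.375)
from scipy.spatial import cKDTree
def curve(th,ly,lr):
    k=[(-68,0),(-68,lr),(-46,85),(-20,85),(-14,93),(14,93),(20,85),(46,85),(68,lr),(68,0)]
    k=[(-68,0),(-ly,lr),(-46,85),(-18,85),(-12,93),(12,93),(18,85),(46,85),(ly,lr),(68,0)]
    k=np.array(k,float); s=np.r_[0,np.cumsum(np.linalg.norm(np.diff(k,axis=0),axis=1))]; q=np.linspace(0,s[-1],150)
    return np.array([bail(th,a,b) for a,b in zip(np.interp(q,s,k[:,0]),np.interp(q,s,k[:,1]))])
rimc=np.array([304,170.9])
def f(p):
    W=pail_pts(p[:3],curve(p[3],p[4],p[5])); r=[]
    for n,(c,px) in C.items():
        w=proj(c,W); d,_=cKDTree(w).query(px); r.append(d[::7]*.3); d2,_=cKDTree(px).query(w); r.append(d2*.3)
    r.append(5*(proj(C["top"][0],pail_pts(p[:3],np.array([[0,0,100.]])))[0]-rimc)); return np.concatenate(r)
for th in(.05,.2):
    r=least_squares(f,[580,-149,1.26,th,66,50],x_scale=[1,1,.02,.02,1,1],diff_step=1e-4); print(r.x.round(3),r.cost)
W=pail_pts(r.x[:3],curve(*r.x[3:])); out=[]
for n,(c,px) in C.items():
    im=cv2.resize(np.ascontiguousarray(c["image"][:,:,::-1]),None,fx=6,fy=6)
    cv2.polylines(im,[np.int32(proj(c,W)*6+3)],False,(255,0,0),1)
    t=np.linspace(0,6.3,60); 
    for rad,z in((55,100),(48,0)): cv2.polylines(im,[np.int32(proj(c,pail_pts(r.x[:3],np.stack([rad*np.cos(t),rad*np.sin(t),0*t+z],1)))*6+3)],False,(0,255,0),1)
    x,y=(282,140) if n=="top" else (178,190); out.append(im[y*6:y*6+396,x*6:x*6+396])
cv2.imwrite("pics/fit.png",np.hstack(out))
print(pail_pts(r.x[:3],np.array([bail(r.x[3],30,85),bail(r.x[3],-30,85),bail(1.745,30,85),bail(0,30,85)])).round(1))
E
```

```text
top 214 297.0 333.75 153.0 197.75
scene 51 188.0 216.75 202.0 233.75
[ 5.78885e+02 -1.50475e+02  1.31800e+00 -1.90000e-02  6.17710e+01
  5.97390e+01] 31.56736888861086
[ 5.78884e+02 -1.50477e+02  1.31800e+00 -1.90000e-02  6.17730e+01
  5.97420e+01] 31.567236359432886
[[ 529.  -223.7   71.7]
 [ 587.1 -238.7   71.7]
 [ 549.8 -143.   173. ]
 [ 528.9 -224.    73.3]]
```

View pics/fit.png

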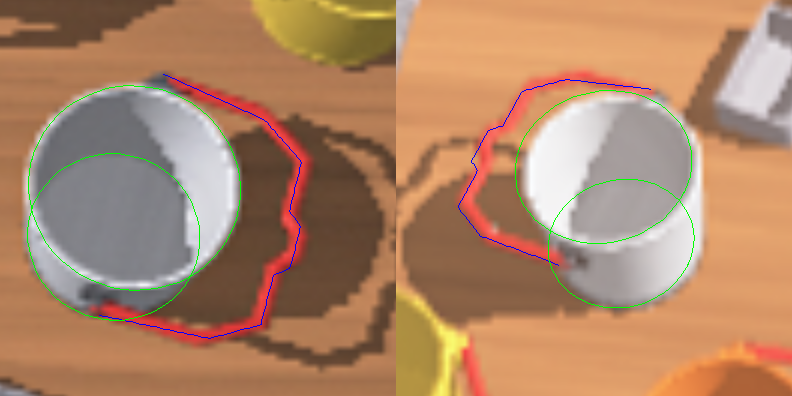

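The fit gives the pail at about (579,-150) with yaw about 1.30, and the folded bar at pail y=+30 at about (529,-224,76). The rim height, size and reach all agree. Next I move above it, turning the jaws across the bar.

>>> arm_command(dp=[[0.04, -0.02, 0], [0.08, -0.045, 0], [0.12, -0.07, 0], [0.16, -0.095, 0], [0.2, -0.118, 0], [0.24, -0.14, 0], [0.28, -0.163, 0], [0.32, -0.185, 0], [0.36, -0.208, 0], [0.4, -0.231, 0]], spin=[-8, -16, -24, -32, -40, -48, -56, -64, -72, -80], fingers=[0.03, 0.03, 0.03, 0.03, 0.03, 0.03, 0.03, 0.03, 0.03, 0.03], newtons=5)

```text
t: 1.3
tcp_pos: [499.5, -256.8, 222.6]
tool_rot: [0.659, 0.752, -0.0, 0.0]
contact_force: [0.6, -1.3, 1.0]
gripper_width: 30.5
```

>>> arm_command(dp=[[0.03, 0.035, 0.01], [0.03, 0.035, 0.02], [0.03, 0.035, 0.03], [0.03, 0.035, 0.04], [0.03, 0.035, 0.05], [0.03, 0.035, 0.06], [0.03, 0.035, 0.07], [0.03, 0.035, 0.08], [0.03, 0.035, 0.09], [0.03, 0.035, 0.09]], spin=[-8, -16, -24, -32, -40, -48, -56, -64, -67, -67], fingers=[0.03, 0.03, 0.03, 0.03, 0.03, 0.03, 0.03, 0.03, 0.03, 0.03])

```text
t: 2.3
tcp_pos: [528.8, -224.1, 131.3]
tool_rot: [0.137, 0.991, 0.0, -0.001]
contact_force: [0.3, 0.8, 0.7]
gripper_width: 30.1
```

```bash
python3 - <<'E'
from m import *
a=snap("top","t2.png",(270,125,350,225),5); b=snap("scene","s2.png",(160,150,240,250),5)
cv2.imwrite("pics/p2.png",np.hstack([cv2.imread("pics/t2.png"),cv2.imread("pics/s2.png")]))
s=get_state(); print(s["tcp_pos"],R.from_quat(s["tool_rot"]).as_matrix().round(3),s["joint_positions"].round(2))
E
```

```text
[ 529.48425336 -224.1857025   132.60235945] [[-0.962  0.275 -0.   ]
 [ 0.275  0.962  0.   ]
 [ 0.     0.    -1.   ]] [ 0.86  0.52 -0.66  1.8   0.38  0.95  1.33]
```

View pics/p2.png

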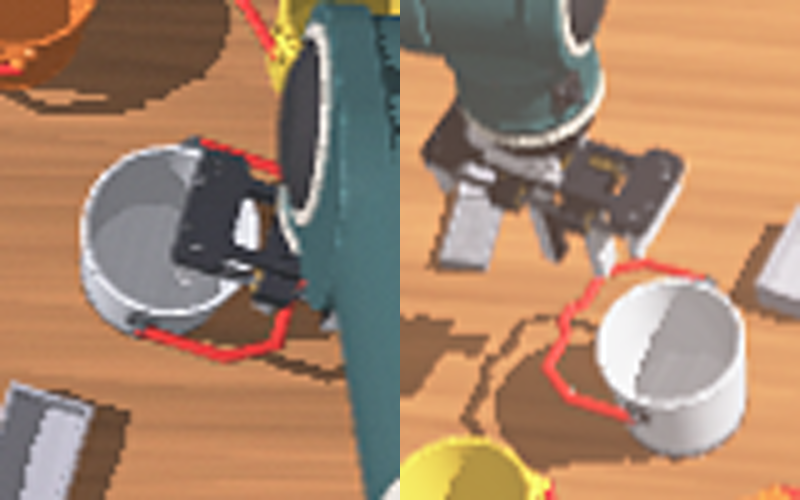

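The gripper sits over the bar's near straight part (about (600,285) in the crop's right half), with the fingers on either side of it. The pail has not moved. I'll descend gently.

>>> arm_command(dp=[[0, 0, 0.01], [0, 0, 0.02], [0, 0, 0.028], [0, 0, 0.036], [0, 0, 0.044], [0, 0, 0.05], [0, 0, 0.055], [0, 0, 0.055]], spin=[0, 0, 0, 0, 0, 0, 0, 0], fingers=[0.03, 0.03, 0.03, 0.03, 0.03, 0.03, 0.03, 0.03])

```text
t: 3.2
tcp_pos: [529.2, -224.0, 76.8]
tool_rot: [0.138, 0.99, 0.0, -0.0]
contact_force: [-1.2, -0.0, -0.5]
gripper_width: 29.9
```

>>> arm_command(dp=[[0, 0, 0], [0, 0, 0], [0, 0, 0], [0, 0, 0], [0, 0, 0], [0, 0, 0]], spin=[0, 0, 0, 0, 0, 0], fingers=[0.022, 0.016, 0.01, 0.004, 0.004, 0.004], newtons=5)

```text
t: 3.8
tcp_pos: [529.6, -224.0, 77.5]
tool_rot: [0.138, 0.99, 0.0, 0.0]
contact_force: [0.8, 1.7, -0.9]
gripper_width: 7.5
```

```bash
python3 - <<'E'
from m import *
a=snap("top","t3.png",(270,125,350,225),5); b=snap("scene","s3.png",(160,150,240,250),5)
cv2.imwrite("pics/p3.png",np.hstack([cv2.imread("pics/t3.png"),cv2.imread("pics/s3.png")]))
s=get_state(); print(s["tcp_pos"],s["gripper_width"],s["contact_force"])
E
```

```text
[ 529.53927883 -224.07577576   77.47534986] 7.411800500589669 [ 1.10922819  1.2741604  -0.63364277]
```

View pics/p3.png

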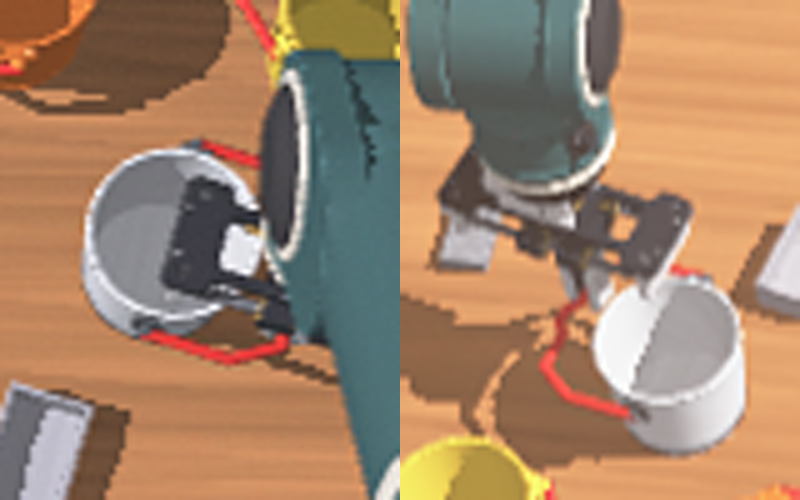

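The bar is held (7.5 mm opening) and the pail has not been disturbed. Next I swing it up along the hinge arc with a light grip.

>>> arm_command(dp=[[0, 0, -0.0067], [0, 0, -0.014], [0, 0.001, -0.0214], [0, 0.0026, -0.0287], [0, 0.0048, -0.0357], [0, 0.0077, -0.0426], [0, 0.0111, -0.0492], [0, 0.0151, -0.0554], [0, 0.0196, -0.0613], [0, 0.0246, -0.0668]], spin=[0, 0, 0, 0, 0, 0, 0, 0, 0, 0], fingers=[0.004, 0.004, 0.004, 0.004, 0.004, 0.004, 0.004, 0.004, 0.004, 0.004], newtons=3.5)

```text
t: 4.9
tcp_pos: [536.3, -200.0, 144.7]
tool_rot: [0.138, 0.99, 0.0, 0.0]
contact_force: [-0.9, -1.4, 0.1]
gripper_width: 7.6
```

>>> arm_command(dp=[[0, 0.0055, -0.005], [0, 0.0113, -0.0095], [0, 0.0176, -0.0135], [0, 0.0242, -0.0169], [0, 0.031, -0.0197], [0, 0.0381, -0.022], [0, 0.0453, -0.0236], [0, 0.0527, -0.0245], [0, 0.0601, -0.0249], [0, 0.0601, -0.0249]], spin=[0, 0, 0, 0, 0, 0, 0, 0, 0, 0], fingers=[0.004, 0.004, 0.004, 0.004, 0.004, 0.004, 0.004, 0.004, 0.004, 0.004])

```text
t: 5.9
tcp_pos: [552.8, -141.3, 169.1]
tool_rot: [0.137, 0.991, 0.0, -0.0]
contact_force: [-0.3, 0.2, -0.7]
gripper_width: 8.0
```

```bash
python3 - <<'E'
from m import *
a=snap("top","t4.png",(255,115,335,215),5); b=snap("scene","s4.png",(165,150,245,250),5)
cv2.imwrite("pics/p4.png",np.hstack([cv2.imread("pics/t4.png"),cv2.imread("pics/s4.png")]))
s=get_state(); print(s["t"],s["tcp_pos"],s["gripper_width"],s["contact_force"])
E
```

```text
6.0 [ 552.5192116  -142.52312371  168.93584862] 7.764462999370039 [ 0.32231666 -1.75545195 -0.36796721]
```

View pics/p4.png

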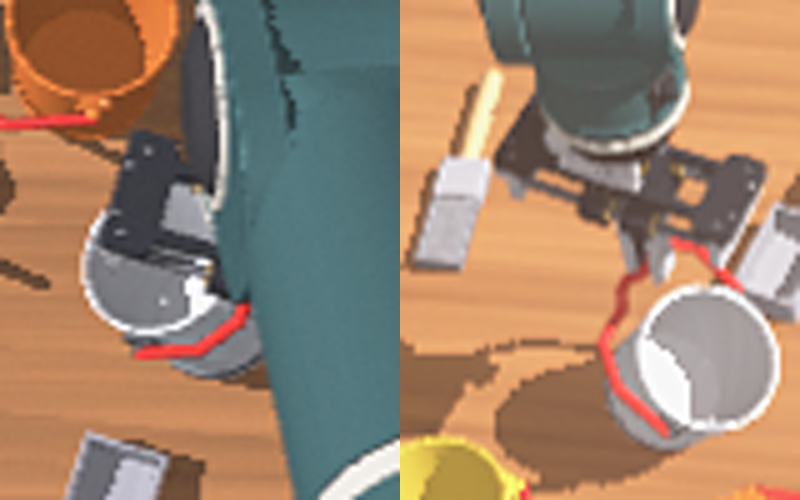

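The top and scene crops show the pail tilted towards its +x side: the bar was carried a little low, so the bail pushed the pail over. I'll ease up a few millimetres to set it flat and re-measure.

>>> arm_command(dp=[[0, 0, -0.001], [0, 0, -0.002], [0, 0, -0.003], [0, 0, -0.004], [0, 0, -0.005], [0, 0, -0.005]], spin=[0, 0, 0, 0, 0, 0], fingers=[0.004, 0.004, 0.004, 0.004, 0.004, 0.004])

```text
t: 6.6
tcp_pos: [552.6, -142.8, 174.3]
tool_rot: [0.138, 0.99, -0.0, 0.0]
contact_force: [-1.2, -1.8, 0.9]
gripper_width: 7.8
```

```bash
python3 - <<'E'
from m import *
a=snap("top","t5.png",(255,125,335,210),5); b=snap("scene","s5.png",(165,170,245,255),5)
cv2.imwrite("pics/p5.png",np.hstack([cv2.imread("pics/t5.png"),cv2.imread("pics/s5.png")]))
s=get_state(); print(s["t"],s["tcp_pos"],s["gripper_width"],s["contact_force"])
E
```

```text
6.7 [ 552.61058116 -142.72034473  174.22549924] 7.829639299332569 [-1.36355014 -1.95171551  1.91186025]
```

View pics/p5.png

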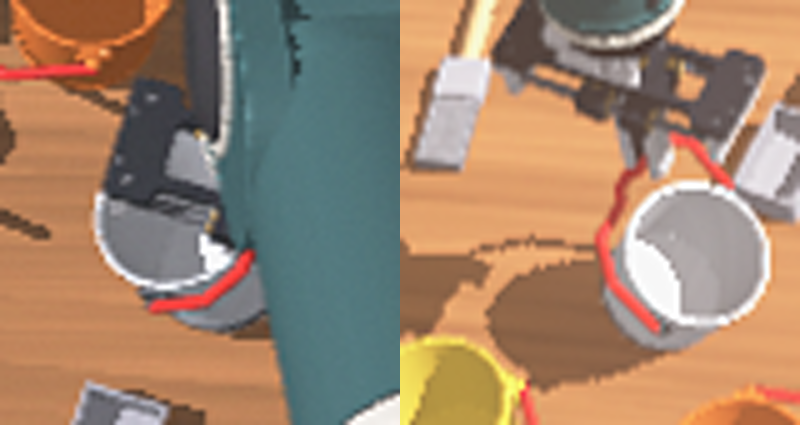

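>>> arm_command(dp=[[0, -0.001, -0.001], [0, -0.003, -0.002], [0, -0.005, -0.003], [0, -0.007, -0.004], [0, -0.009, -0.004], [0, -0.011, -0.004], [0, -0.012, -0.004], [0, -0.012, -0.004]], spin=[0, 0, 0, 0, 0, 0, 0, 0], fingers=[0.004, 0.004, 0.004, 0.004, 0.004, 0.004, 0.004, 0.004])

```text
t: 7.5
tcp_pos: [549.2, -154.2, 178.0]
tool_rot: [0.138, 0.99, 0.0, -0.0]
contact_force: [-0.7, -0.2, -1.5]
gripper_width: 8.0
```

```bash
python3 - <<'E'
from m import *
# left edge of rim (top, rows 160-185): first strong jump to bright; compare pictures
for f in ("full_t1.png","t1.png","full_t4.png","full_t5.png"):
    im=cv2.imread("pics/"+f).astype(int)
    print(f,[int(np.argmax(im[r,262:300].min(1)>125)+262) for r in range(160,186,4)])
c=snap("top","t6.png"); snap("scene","s6.png"); im=c["image"].astype(int)
print("now",[int(np.argmax(im[r,262:300].min(1)>125)+262) for r in range(160,186,4)])
s=get_state(); print(s["tcp_pos"],s["gripper_width"],s["contact_force"])
# bottom/foot outline in scene: rim extents
for f in ("s1","full_s4","full_s5","s6"):
    im=cv2.imread("pics/"+f+".png").astype(int); g=(im.min(2)>205); g[:, :195]=0; g[:,250:]=0; g[:195]=0; g[250:]=0
    v,u=np.nonzero(g); print(f,u.min(),u.max(),v.min(),v.max())
E
```

```text
full_t1.png [290, 288, 286, 286, 286, 286, 287]
t1.png [290, 288, 286, 286, 286, 286, 287]
full_t4.png [273, 272, 271, 272, 273, 278, 262]
full_t5.png [280, 274, 273, 274, 276, 280, 262]
now [293, 262, 281, 288, 287, 287, 288]
[ 549.2992073  -154.08872397  178.07358991] 7.917022049452012 [-0.06004016  0.70438336 -1.25798888]
s1 200 249 195 237
full_s4 212 249 195 235
full_s5 210 249 195 234
s6 198 249 195 236
```

```bash
python3 - <<'E'
import cv2,numpy as np
t=cv2.imread("pics/full_t6.png");s=cv2.imread("pics/full_s6.png")
f=lambda im,x,y:cv2.resize(im[y:y+85,x:x+80],None,fx=5,fy=5,interpolation=cv2.INTER_CUBIC)
cv2.imwrite("pics/p6.png",np.hstack([f(t,265,130),f(s,165,160)]))
E
```

View pics/p6.png

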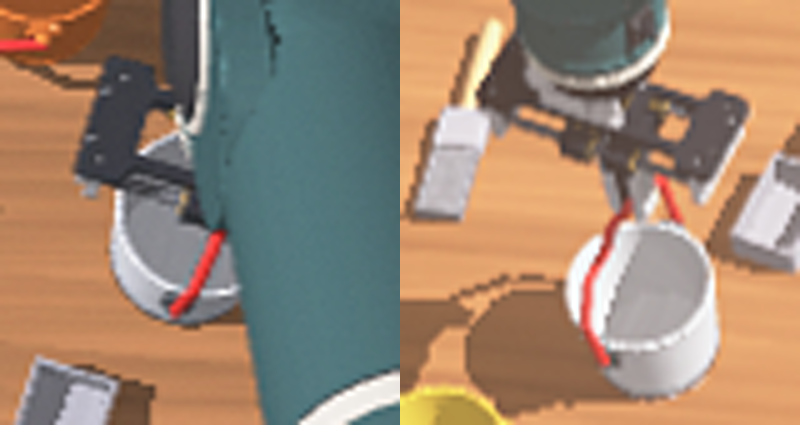

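The pail stands upright near its original place, with the bail leaning about 8° short of upright. I'll release, shift 12 mm, close to centre the bar over the hinge, then release and clear upwards.

>>> arm_command(dp=[[0, 0, 0], [0, 0, 0], [0, 0, 0], [0, 0.004, 0], [0, 0.008, 0], [0, 0.012, 0], [0, 0.012, 0]], spin=[0, 0, 0, 0, 0, 0, 0], fingers=[0.014, 0.02, 0.026, 0.026, 0.026, 0.026, 0.026])

```text
t: 8.3
tcp_pos: [552.8, -141.8, 178.2]
tool_rot: [0.137, 0.991, 0.0, 0.0]
contact_force: [0.3, 0.2, -0.6]
gripper_width: 25.9
```

>>> arm_command(dp=[[0, 0, 0], [0, 0, 0], [0, 0, 0], [0, 0, 0], [0, 0, 0], [0, 0, 0], [0, 0, 0], [0, 0, 0]], spin=[0, 0, 0, 0, 0, 0, 0, 0], fingers=[0.022, 0.018, 0.014, 0.01, 0.009, 0.014, 0.02, 0.03], newtons=3)

```text
t: 9.1
tcp_pos: [552.6, -142.6, 178.1]
tool_rot: [0.138, 0.99, 0.0, -0.0]
contact_force: [0.6, -0.2, 0.1]
gripper_width: 24.6
```

>>> arm_command(dp=[[0, 0, -0.02], [0, 0, -0.04], [0, 0, -0.06], [-0.03, -0.02, -0.06], [-0.06, -0.06, -0.06], [-0.06, -0.1, -0.06], [-0.06, -0.14, -0.06], [-0.06, -0.18, -0.06], [-0.06, -0.2, -0.06], [-0.06, -0.2, -0.06]], spin=[0, 0, 0, 0, 0, 0, 0, 0, 0, 0], fingers=[0.03, 0.03, 0.03, 0.03, 0.03, 0.03, 0.03, 0.03, 0.03, 0.03])

```text
t: 10.1
tcp_pos: [554.2, -355.0, 237.5]
tool_rot: [0.14, 0.99, -0.0, -0.0]
contact_force: [0.2, -0.5, -0.1]
gripper_width: 30.1
```

```bash
python3 - <<'E'
from m import *
T=snap("top","t7.png",(265,125,345,210),5); S=snap("scene","s7.png",(165,160,245,245),5)
cv2.imwrite("pics/p7.png",np.hstack([cv2.imread("pics/t7.png"),cv2.imread("pics/s7.png")]))
for n,c in(("T",T),("S",S)):
    im=c["image"].astype(int); red=((im[...,0]-im[...,1:].max(2))>70)&(im[...,1]<100)
    v,u=np.nonzero(red); k=((u>285)&(u<345)&(v>130)&(v<210)) if n=="T" else ((u>180)&(u<245)&(v>180)&(v<245)); print(n,u[k].min(),u[k].max(),v[k].min(),v[k].max(),k.sum())
s=get_state(); print(s["t"],s["tcp_pos"],s["contact_force"])
E
```

```text
T 298 324 131 193 136
S 204 221 196 232 51
10.2 [ 555.83135287 -351.07625983  237.98689822] [ 0.13194444  0.69569897 -0.51451917]
```

View pics/p7.png

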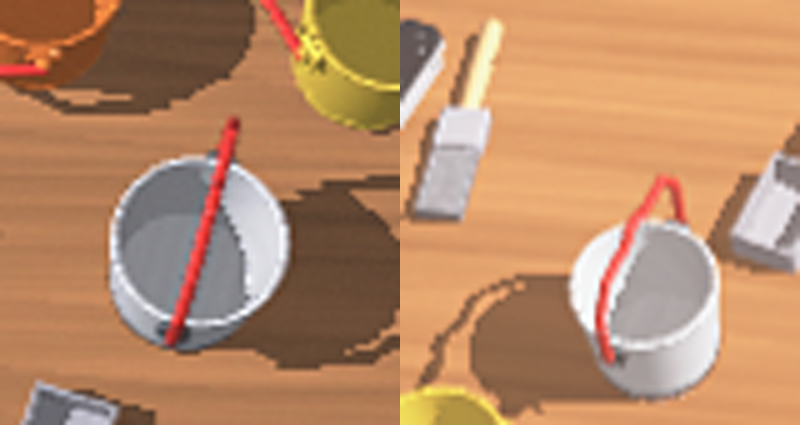

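The bail now stands up, running in the top crop from (232,122) to (172,340), with the pail flat. I'll fit the pose and bail angle numerically.

```bash
cat > fit.py <<'E'
from m import *
from scipy.spatial import cKDTree
def curve(th):
    k=np.array([(-68,0),(-61.8,59.7),(-46,85),(-18,85),(-12,93),(12,93),(18,85),(46,85),(61.8,59.7),(68,0)],float)
    s=np.r_[0,np.cumsum(np.linalg.norm(np.diff(k,axis=0),axis=1))]; q=np.linspace(0,s[-1],150)
    return np.array([bail(th,a,b) for a,b in zip(np.interp(q,s,k[:,0]),np.interp(q,s,k[:,1]))])
def redpx(im,box):
    im=im.astype(int); x0,y0,x1,y1=box
    m=np.zeros(im.shape[:2],np.uint8); r=((im[...,0]-im[...,1:].max(2))>70)&(im[...,1]<100); m[y0:y1,x0:x1]=r[y0:y1,x0:x1]*255
    v,u=np.nonzero(cv2.resize(m,None,fx=4,fy=4,interpolation=cv2.INTER_CUBIC)>127); return np.stack([u,v],1)/4-.375
E
python3 - <<'E'
from fit import *
T=capture("top");S=capture("scene")
pt=redpx(T["image"],(290,140,320,205)); pt=redpx(T["image"],(295,145,316,205)) if 0 else pt
pt=pt[~((pt[:,0]>315)&(pt[:,1]<145))]
ps=redpx(S["image"],(180,190,240,240))
print(pt.min(0),pt.max(0),len(pt),ps.min(0),ps.max(0))
rim=np.array([304.4,172.8])
def f(p,sh):
    W=pail_pts(p[:3],curve(p[3])); r=[]
    for c,px,o in((T,pt,0),(S,ps,np.array(sh))):
        w=proj(c,W)+o; r+=[cKDTree(w).query(px)[0][::5]*.3, cKDTree(px).query(w)[0]*(.3 if c is S else .15)]
    r.append(3*(proj(T,pail_pts(p[:3],np.array([[0,0,100.]])))[0]-rim)); return np.concatenate(r)
for sh in((0,0),(1.3,1.0)):
    r=least_squares(f,[575,-151,1.31,1.7],x_scale=[1,1,.02,.02],diff_step=1e-4,args=(sh,)); print(sh,r.x.round(3),round(r.cost,2))
    print(pail_pts(r.x[:3],np.array([bail(r.x[3],30,85),bail(1.745,30,85)])).round(1), np.degrees(r.x[3]-1.745).round(1))
    # top only residual of the line direction
E
```

```text
[297.625 147.625] [312.375 193.375] 1998 [203.625 195.625] [221.375 232.375]
(0, 0) [ 571.868 -150.619    1.318    1.758] 20.49
[[ 543.1 -142.1  173. ]
 [ 542.8 -143.1  173. ]] 0.7
(1.3, 1.0) [ 572.551 -151.509    1.306    1.753] 16.04
[[ 543.8 -143.   173. ]
 [ 543.6 -143.7  173. ]] 0.5
```

The bail is upright within 1°. The pail is at (572.4,-151.2) with yaw 1.31, so the grip point is (543.6,-143). I'll return and re-grip.

>>> arm_command(dp=[[0.035, 0.04, 0], [0.069, 0.085, 0], [0.069, 0.13, 0], [0.069, 0.17, 0], [0.069, 0.197, 0], [0.069, 0.197, 0.01], [0.069, 0.197, 0.03], [0.069, 0.197, 0.05], [0.069, 0.197, 0.062], [0.069, 0.197, 0.062]], spin=[0, 0, 0, 0, 0, 0, 0, 0, 0, 0], fingers=[0.03, 0.03, 0.03, 0.03, 0.03, 0.03, 0.03, 0.03, 0.03, 0.03])

```text
t: 11.3
tcp_pos: [542.4, -142.7, 174.8]
tool_rot: [0.137, 0.991, 0.0, -0.001]
contact_force: [-0.1, -0.5, 0.1]
gripper_width: 30.1
```

>>> arm_command(dp=[[0, 0, 0], [0, 0, 0], [0, 0, 0], [0, 0, 0], [0, 0, 0], [0, 0, 0], [0, 0, 0]], spin=[0, 0, 0, 0, 0, 0, 0], fingers=[0.024, 0.018, 0.013, 0.008, 0.003, 0.003, 0.003], newtons=3)

```text
t: 12.0
tcp_pos: [543.2, -143.1, 176.4]
tool_rot: [0.138, 0.99, -0.0, 0.0]
contact_force: [-0.7, -0.4, 4.6]
gripper_width: 7.9
```

>>> arm_command(dp=[[0, 0, 0], [0, 0, 0], [0, 0, 0], [0, 0, -0.003], [0, 0, -0.008], [0, 0, -0.015], [0, 0, -0.023], [0, 0, -0.031], [0, 0, -0.04], [0, 0, -0.04]], spin=[0, 0, 0, 0, 0, 0, 0, 0, 0, 0], fingers=[0.003, 0.003, 0.003, 0.003, 0.003, 0.003, 0.003, 0.003, 0.003, 0.003], newtons=50)

```text
t: 13.0
tcp_pos: [543.7, -143.1, 217.6]
tool_rot: [0.138, 0.99, -0.0, 0.001]
contact_force: [-0.2, -0.7, -3.0]
gripper_width: 7.0
```

```bash
python3 - <<'E'
from fit import *
T=snap("top","t8.png",(265,115,345,215),5); S=snap("scene","s8.png",(165,140,245,240),5)
cv2.imwrite("pics/p8.png",np.hstack([cv2.imread("pics/t8.png"),cv2.imread("pics/s8.png")]))
s=get_state(); print(s["t"],s["tcp_pos"],s["tool_rot"],s["contact_force"],s["ft_torque"],s["gripper_width"],s["joint_positions"].round(2))
print("canister top",at_z(T,112,161,110),"jar",at_z(T,98,190,120))
E
```

```text
13.1 [ 543.116199   -143.17136274  216.2610555 ] [ 1.37711866e-01  9.90472323e-01 -7.96347600e-05  1.16956940e-04] [ 0.89541872  0.05388277 -3.87910821] [ 0.07209663 -0.05738347 -0.04326136] 6.600757627328161 [ 0.79  0.4  -0.75  1.76  0.3   1.1   1.24]
canister top [595.22857756 445.46845803 110.        ] jar [499.90725699 475.87391625 120.        ]
```

View pics/p8.png

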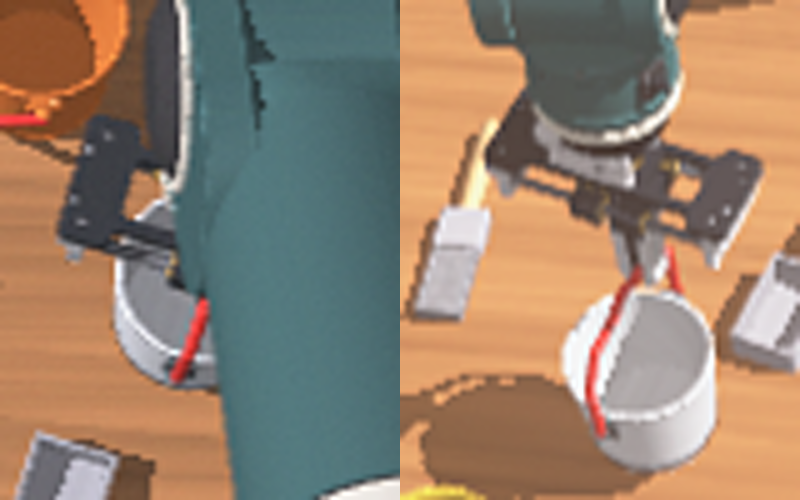

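The pail is lifted upright (force about -3.9 N) and held on the near straight part of the bar. Next I raise it, carry it across and turn it to the pre-hook position.

>>> arm_command(dp=[[0, 0, -0.008], [0, 0, -0.02], [0.001, 0.004, -0.035], [0.004, 0.013, -0.05], [0.008, 0.028, -0.064], [0.014, 0.048, -0.076], [0.021, 0.072, -0.082], [0.029, 0.1, -0.085], [0.037, 0.128, -0.085], [0.045, 0.156, -0.085]], spin=[0, 0, 2, 5, 8, 11, 14, 17, 20, 23], fingers=[0.003, 0.003, 0.003, 0.003, 0.003, 0.003, 0.003, 0.003, 0.003, 0.003])

```text
t: 14.1
tcp_pos: [542.3, 20.9, 302.6]
tool_rot: [0.334, 0.943, 0.0, 0.001]
contact_force: [0.9, 0.8, -3.0]
gripper_width: 6.5
```

```bash
python3 - <<'E'
from fit import *
T=capture("top"); s=get_state(); print(s["t"],s["tcp_pos"],s["contact_force"],s["gripper_width"])
M=R.from_quat(s["tool_rot"]).as_matrix(); print(M.round(4), np.degrees(np.arctan2(M[1,1],M[0,1])))
print("target", M.T@(np.array([541,254.5,300])-s["tcp_pos"]))
for n,u,v,z in(("colfrontL",165.6,134.6,20),("colfrontR",181.6,129.6,20),("bend1",164,130.6,235),("bend2",168,141.5,235)): print(n,at_z(T,u,v,z))
# model of hook projected for comparison with picks
for ox,oy in((607.5,244.5),(612,246)):
    P=R.from_euler('z',.317).apply(np.array([[-30,0,265],[-12,0,235],[12,0,235],[116,0,262],[116,32,20],[116,-32,20],[143.5,0,291]],float))+[ox,oy,0]
    print(proj(T,P).round(1).tolist())
im=T["image"]; cv2.imwrite("pics/hook.png",im[80:160,130:200,::-1])
E
```

```text
14.15 [541.87450755  26.10428239 302.81797947] [-1.89919584  7.86294369 -3.6886755 ] 6.206960337676407
[[-7.777e-01  6.286e-01  1.600e-03]
 [ 6.286e-01  7.777e-01  1.600e-03]
 [-2.000e-04  2.300e-03 -1.000e+00]] 51.05305929276786
target [144.25050035 177.07329661   3.1859643 ]
colfrontL [718.77503811 305.85332304  20.        ]
colfrontR [737.7254394 252.9739267  20.       ]
bend1 [650.06325115 261.47582259 235.        ]
bend2 [617.76723321 248.09023793 235.        ]
[[169.6, 151.3], [170.1, 148.9], [168.0, 141.1], [156.7, 104.2], [163.8, 137.7], [182.2, 132.4], [151.9, 90.8]]
[[169.2, 149.7], [169.7, 147.3], [167.5, 139.6], [156.3, 102.7], [163.5, 136.4], [181.9, 131.2], [151.4, 89.2]]
```

>>> arm_command(dp=[[0.018, 0.022, 0], [0.038, 0.047, 0], [0.058, 0.072, 0], [0.078, 0.096, 0], [0.097, 0.12, 0], [0.114, 0.141, 0], [0.128, 0.158, 0], [0.139, 0.172, 0], [0.146, 0.18, 0], [0.148, 0.1835, 0]], spin=[3, 7, 11, 15, 19, 23, 27, 30, 32, 33], fingers=[0.003, 0.003, 0.003, 0.003, 0.003, 0.003, 0.003, 0.003, 0.003, 0.003])

```text
t: 15.15
tcp_pos: [541.7, 256.6, 302.2]
tool_rot: [0.587, 0.81, 0.001, -0.0]
contact_force: [-0.1, -0.7, -3.4]
gripper_width: 6.3
```

>>> arm_command(dp=[[0, 0, 0], [0, 0, 0], [0, 0, 0], [0, 0, 0], [0, 0, 0], [0, 0, 0], [0, 0, 0], [0, 0, 0]], spin=[0, 0, 0, 0, 0, 0, 0, 0], fingers=[0.003, 0.003, 0.003, 0.003, 0.003, 0.003, 0.003, 0.003])

```text
t: 15.95
tcp_pos: [542.1, 255.0, 301.2]
tool_rot: [0.587, 0.81, -0.0, -0.0]
contact_force: [0.3, -0.6, -2.9]
gripper_width: 6.3
```

```bash
python3 - <<'E'
from fit import *
T=snap("top","t9.png"); S=snap("scene","s9.png")
s=get_state(); print(s["t"],s["tcp_pos"],s["contact_force"],s["gripper_width"],s["joint_positions"].round(2))
M=R.from_quat(s["tool_rot"]).as_matrix(); print(np.degrees(np.arctan2(M[1,1],M[0,1])))
# predicted crown, tip, in scene and top (apply tip shift from picks)
tcp=s["tcp_pos"]; crown=tcp-30.4*M[:,0]+[0,0,4.6]
hook=R.from_euler('z',.317).apply(np.array([[-30,0,265],[-12,0,235],[12,0,235],[60,0,247]],float))+[609,245,0]
print("crown",crown.round(1),proj(S,crown).round(1),"hook S",proj(S,hook).round(1).tolist())
ps=redpx(S["image"],(270,150,345,260)); print("red S",ps.min(0),ps.max(0))
pail=pail_pts((*crown[:2],.317),curve(1.745))+[0,0,crown[2]-181]; print("model S red",proj(S,pail).min(0),proj(S,pail).max(0))
im=cv2.resize(np.ascontiguousarray(S["image"][120:270,270:370,::-1]),None,fx=4,fy=4,interpolation=cv2.INTER_CUBIC)
im2=cv2.resize(np.ascontiguousarray(T["image"][80:230,130:230,::-1]),None,fx=4,fy=4,interpolation=cv2.INTER_CUBIC)
cv2.imwrite("pics/p9.png",np.hstack([im,im2]))
E
```

```text
16.05 [542.06591537 255.03056275 301.16845716] [-0.41690476 -0.13009723 -3.41701689] 6.315336181335488 [ 0.06  0.39 -0.74  1.57  0.27  1.29 -0.39]
18.18301788811396
crown [551.6 226.1 305.8] [[319.6 188.4]] hook S [[320.9, 202.8], [321.4, 212.0], [323.5, 218.1], [328.3, 228.8]]
red S [294.625 155.625] [337.375 208.375]
model S red [297.63051033 187.37456951] [336.23306003 207.14719024]
```

```bash
python3 - <<'E'
from fit import *
s=get_state(); M=R.from_quat(s["tool_rot"]).as_matrix(); crown=s["tcp_pos"]-30.4*M[:,0]+[0,0,4.6]
for n,box in(("scene",(285,180,345,225)),("top",(120,80,240,240))):
    c=capture(n); px=redpx(c["image"],box)
    base=curve(1.745)-[0,0,181]
    w0=proj(c,R.from_euler('z',.317).apply(base)+crown); px=px[cKDTree(w0).query(px)[0]<6]
    def f(p): # world shift (2 image dof) + roll tilt about pail x
        w=proj(c,R.from_euler('z',.317).apply(R.from_euler('x',p[2]).apply(base))+crown)+p[:2]
        return cKDTree(w).query(px)[0]
    r=least_squares(f,[0,0,0],x_scale=[1,1,.05],diff_step=1e-3); print(n,len(px),px.min(0),px.max(0),r.x.round(3),np.sqrt((r.fun**2).mean()).round(2), w0[75].round(1))
E
```

```text
scene 1216 [299.625 187.625] [337.375 208.375] [0.143 0.302 0.048] 0.77 [319.9 188.4]Traceback (most recent call last):
  File "<stdin>", line 10, in <module>
    return umr_minimum(a, axis, None, out, keepdims, initial, where)
ValueError: zero-size array to reduction operation minimum which has no identity
```

```bash
python3 - <<'E'
from fit import *
S=capture("scene"); im=cv2.imread("pics/s1.png").astype(int)
hk=R.from_euler('z',.317).apply(np.array([[-30,0,265],[-12,0,235],[12,0,235],[60,0,247],[110,0,261]],float))+[609,245,0]
w=proj(S,hk); print(w.round(1).tolist())
for v in range(200,238,3):
    row=im[v,312:345]; sat=row.max(1)-row.min(1); wt=np.clip(60-sat,0,None)*(row.min(1)>110); u=np.arange(312,345)
    k=(wt>0); print(v,(wt@u/wt.sum()).round(1) if wt.sum() else None,k.sum(),"model",np.interp(v,w[:,1],w[:,0]).round(1))
t=cv2.imread("pics/t1.png").astype(int); T=capture("top"); w=proj(T,hk); print(w.round(1).tolist())
for v in range(134,156,2):
    row=t[v,158:182]; print(v,row.min(1).tolist(),"model",np.interp(v,w[::-1,1],w[::-1,0]).round(1))
E
```

```text
[[320.9, 202.8], [321.4, 212.0], [323.5, 218.1], [328.3, 228.8], [333.6, 240.4]]
200 None 0 model 320.9
203 322.5 2 model 320.9
206 322.3 3 model 321.1
209 322.7 3 model 321.2
212 322.8 3 model 321.4
215 323.8 4 model 322.4
218 324.5 3 model 323.5
221 328.1 3 model 324.8
224 329.1 4 model 326.1
227 330.5 4 model 327.5
230 331.6 4 model 328.8
233 332.8 4 model 330.2
236 334.0 3 model 331.6
[[169.5, 150.8], [170.0, 148.4], [167.8, 140.6], [162.7, 123.7], [157.2, 105.7]]
134 [97, 90, 88, 88, 123, 127, 163, 154, 112, 83, 102, 109, 90, 78, 56, 46, 49, 50, 50, 48, 52, 54, 52, 54] model 165.8
136 [109, 95, 90, 90, 92, 89, 94, 155, 146, 102, 87, 65, 52, 54, 85, 94, 92, 90, 92, 94, 94, 94, 93, 95] model 166.4
138 [85, 95, 86, 92, 92, 92, 90, 120, 157, 137, 97, 82, 90, 95, 91, 90, 91, 88, 89, 90, 89, 92, 92, 89] model 167.0
140 [88, 101, 96, 90, 91, 91, 92, 87, 119, 184, 156, 101, 89, 92, 92, 92, 92, 90, 90, 90, 91, 92, 91, 90] model 167.6
142 [80, 78, 97, 90, 90, 92, 92, 87, 86, 183, 197, 152, 100, 88, 91, 91, 91, 91, 89, 89, 91, 90, 90, 90] model 168.2
144 [78, 78, 90, 99, 90, 92, 92, 91, 89, 120, 209, 186, 120, 84, 89, 93, 89, 92, 91, 90, 89, 91, 95, 92] model 168.8
146 [85, 85, 83, 106, 95, 92, 90, 92, 90, 86, 158, 176, 144, 96, 90, 93, 94, 90, 81, 73, 68, 55, 48, 44] model 169.3
148 [84, 81, 81, 89, 98, 93, 94, 91, 91, 90, 108, 137, 109, 82, 63, 46, 45, 43, 46, 50, 50, 47, 47, 49] model 169.9
150 [84, 84, 83, 82, 109, 83, 72, 63, 47, 40, 144, 206, 161, 99, 60, 46, 50, 49, 50, 79, 86, 86, 86, 83] model 169.6
152 [87, 88, 86, 86, 88, 85, 63, 51, 51, 51, 45, 47, 73, 83, 87, 85, 87, 85, 86, 86, 85, 86, 85, 84] model 169.5
154 [81, 81, 81, 81, 80, 81, 81, 82, 81, 81, 82, 84, 83, 83, 82, 83, 82, 83, 82, 83, 84, 80, 84, 82] model 169.5
```

Scene and top together put the hook about 3.5 mm further in x and y than my first estimate, so I'll use (612.5,248). I drop slightly so the rim clears the rod's underside, then go in over the tip.

>>> arm_command(dp=[[0, 0, 0.006], [0.001, 0, 0.013], [0.002, 0.003, 0.016], [0.002, 0.01, 0.016], [0.002, 0.02, 0.016], [0.002, 0.031, 0.016], [0.002, 0.042, 0.016], [0.002, 0.053, 0.016], [0.002, 0.061, 0.016], [0.002, 0.065, 0.016]], spin=[0, 0, 0, 0, 0, 0, 0, 0, 0, 0], fingers=[0.003, 0.003, 0.003, 0.003, 0.003, 0.003, 0.003, 0.003, 0.003, 0.003])

```text
t: 17.25
tcp_pos: [603.9, 277.5, 284.9]
tool_rot: [0.587, 0.81, -0.0, -0.0]
contact_force: [-0.7, -0.4, -3.6]
gripper_width: 6.6
```

>>> arm_command(dp=[[0, 0, 0], [0, 0, 0], [0, 0, 0], [0, 0, 0], [0, 0, 0]], spin=[0, 0, 0, 0, 0], fingers=[0.003, 0.003, 0.003, 0.003, 0.003])

```text
t: 17.75
tcp_pos: [603.1, 277.1, 285.3]
tool_rot: [0.587, 0.81, 0.0, 0.0]
contact_force: [1.0, -0.6, -3.5]
gripper_width: 6.3
```

```bash
python3 - <<'E'
from fit import *
S=snap("scene","s10.png"); snap("top","t10.png")
s=get_state(); print(s["t"],s["tcp_pos"],s["contact_force"],s["gripper_width"])
a=cv2.imread("pics/s10.png")[165:265,290:360]; b=cv2.imread("pics/t10.png")[70:170,120:190]
f=lambda i:cv2.resize(i,None,fx=5.7,fy=5.7,interpolation=cv2.INTER_CUBIC)
cv2.imwrite("pics/p10.png",np.hstack([f(a),f(b)])); print(f(a).shape)
E
```

```text
17.85 [603.17110466 277.13611531 285.25886878] [-0.16599589 -0.83443065 -3.97469354] 6.314659645582345
(570, 399, 3)
```

View pics/p10.png

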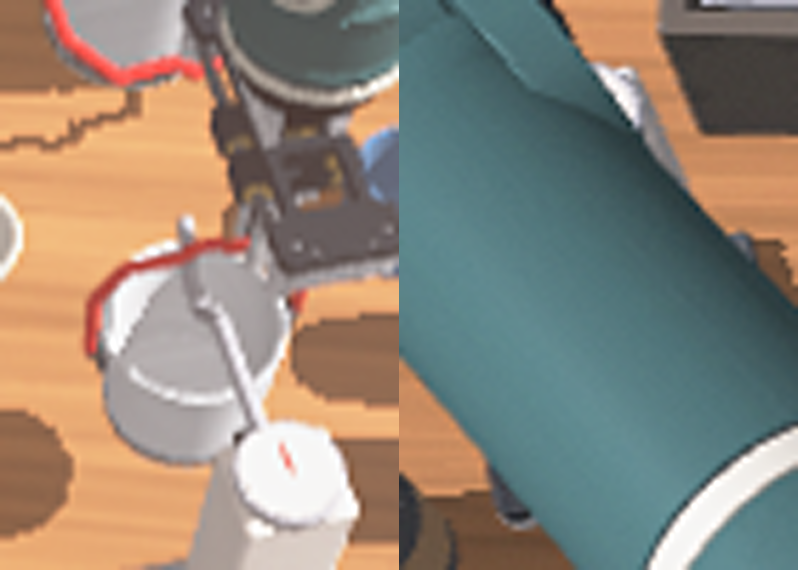

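The crop shows the bail kink crossing the hook between its tip (about (188,225)) and the seat bend (about (200,300)), with the rod inside the arch. I'll lower slowly and watch the force.

>>> arm_command(dp=[[0, 0, 0.003], [0, 0, 0.008], [0, 0, 0.013], [0, 0, 0.018], [0, 0, 0.023], [0, 0, 0.028], [0, 0, 0.032], [0, 0, 0.036], [0, 0, 0.038], [0, 0, 0.04]], spin=[0, 0, 0, 0, 0, 0, 0, 0, 0, 0], fingers=[0.003, 0.003, 0.003, 0.003, 0.003, 0.003, 0.003, 0.003, 0.003, 0.003])

```text
t: 18.85
tcp_pos: [603.2, 277.2, 245.0]
tool_rot: [0.587, 0.81, 0.0, -0.0]
contact_force: [0.3, -0.6, -3.5]
gripper_width: 6.4
```

>>> arm_command(dp=[[0, 0, 0.001], [0, 0, 0.002], [0, 0, 0.003], [0, 0, 0.004], [0, 0, 0.005], [0, 0, 0.006], [0, 0, 0.007], [0, 0, 0.008], [0, 0, 0.009], [0, 0, 0.01]], spin=[0, 0, 0, 0, 0, 0, 0, 0, 0, 0], fingers=[0.003, 0.003, 0.003, 0.003, 0.003, 0.003, 0.003, 0.003, 0.003, 0.003])

```text
t: 19.85
tcp_pos: [603.2, 277.2, 235.1]
tool_rot: [0.587, 0.81, 0.0, -0.0]
contact_force: [0.1, -0.1, -1.1]
gripper_width: 6.8
```

>>> arm_command(dp=[[0, 0, 0.001], [0, 0, 0.002], [0, 0, 0.003], [0, 0, 0.004], [0, 0, 0.005], [0, 0, 0.006], [0, 0, 0.006], [0, 0, 0.006]], spin=[0, 0, 0, 0, 0, 0, 0, 0], fingers=[0.003, 0.003, 0.003, 0.003, 0.003, 0.003, 0.003, 0.003])

```text
t: 20.65
tcp_pos: [603.3, 277.2, 229.2]
tool_rot: [0.587, 0.81, 0.0, -0.0]
contact_force: [0.4, -1.2, -0.4]
gripper_width: 6.4
```

```bash
python3 - <<'E'
from fit import *
S=snap("scene","s11.png"); F=[]
for i in range(6): s=get_state(); F.append(s["contact_force"]); capture("top")
print(s["t"],s["tcp_pos"],np.mean(F,0),s["ft_torque"],s["gripper_width"])
im=S["image"].astype(int)
def hookrow(im):
    o=[]
    for v in range(202,226,2):
        row=im[v,312:340]; sat=row.max(1)-row.min(1); wt=np.clip(60-sat,0,None)*(row.min(1)>110); o.append((v,int((wt>0).sum()),round(float(wt@np.arange(312,340)/max(wt.sum(),1)),1)))
    return o
print(hookrow(im))
E
```

```text
20.95 [603.22721153 277.23175141 229.20282564] [ 0.20323322 -0.55299655 -0.617789  ] [-0.0999926  -0.10310845  0.02857123] 6.503903502365813
[(202, 0, 0.0), (204, 0, 0.0), (206, 3, 321.8), (208, 3, 321.8), (210, 5, 328.9), (212, 5, 327.2), (214, 7, 329.3), (216, 9, 321.5), (218, 19, 326.5), (220, 18, 326.4), (222, 25, 323.9), (224, 28, 325.4)]
```

The load has passed to the hook (force from -3.5 to about -0.6 N). A little further down, then I ease the grip and open gradually.

>>> arm_command(dp=[[0, 0, 0.001], [0, 0, 0.002], [0, 0, 0.0025], [0, 0, 0.0025], [0, 0, 0.0025]], spin=[0, 0, 0, 0, 0], fingers=[0.003, 0.003, 0.003, 0.003, 0.003], newtons=20)

```text
t: 21.5
tcp_pos: [603.3, 277.2, 226.7]
tool_rot: [0.587, 0.81, 0.0, -0.0]
contact_force: [1.7, 0.3, 0.3]
gripper_width: 7.3
```

>>> arm_command(dp=[[0, 0, 0], [0, 0, 0], [0, 0, 0], [0, 0, 0], [0, 0, 0], [0, 0, 0]], spin=[0, 0, 0, 0, 0, 0], fingers=[0.003, 0.003, 0.003, 0.003, 0.003, 0.003], newtons=3)

```text
t: 22.1
tcp_pos: [603.2, 277.2, 226.6]
tool_rot: [0.587, 0.81, 0.0, -0.0]
contact_force: [1.0, 0.1, 0.2]
gripper_width: 7.7
```

>>> arm_command(dp=[[0, 0, 0], [0, 0, 0], [0, 0, 0], [0, 0, 0], [0, 0, 0], [0, 0, 0], [0, 0, 0], [0, 0, 0], [0, 0, 0], [0, 0, 0]], spin=[0, 0, 0, 0, 0, 0, 0, 0, 0, 0], fingers=[0.009, 0.011, 0.014, 0.018, 0.024, 0.03, 0.036, 0.04, 0.04, 0.04])

```text
t: 23.1
tcp_pos: [603.2, 277.2, 226.7]
tool_rot: [0.587, 0.81, 0.0, -0.0]
contact_force: [0.3, -0.1, -0.8]
gripper_width: 39.7
```

```bash
python3 - <<'E'
from fit import *
for i in range(5):
    S=snap("scene","s12.png"); ps=redpx(S["image"],(290,180,345,235)); s=get_state(); print(s["t"],ps.min(0),ps.max(0),ps.mean(0).round(2),s["contact_force"].round(2),s["tcp_pos"].round(1),s["gripper_width"].round(1))
E
```

```text
Traceback (most recent call last):
AttributeError: 'float' object has no attribute 'round'
```

>>> arm_command(dp=[[0, 0, -0.003], [0, 0, -0.01], [0, 0, -0.02], [0, 0, -0.03], [0, 0, -0.045], [0, 0, -0.06], [0, 0, -0.075], [0, 0, -0.09], [0, 0, -0.1], [0, 0, -0.1]], spin=[0, 0, 0, 0, 0, 0, 0, 0, 0, 0], fingers=[0.04, 0.04, 0.04, 0.04, 0.04, 0.04, 0.04, 0.04, 0.04, 0.04])

```text
t: 24.15
tcp_pos: [603.5, 277.5, 328.3]
tool_rot: [0.587, 0.81, 0.001, 0.0]
contact_force: [0.8, -0.1, 0.1]
gripper_width: 40.2
```

>>> arm_command(dp=[[0, -0.03, 0], [0, -0.06, 0], [0, -0.1, 0], [0, -0.14, 0], [0, -0.18, 0], [-0.03, -0.2, 0], [-0.06, -0.2, 0], [-0.1, -0.2, 0], [-0.14, -0.2, 0], [-0.18, -0.2, 0]], spin=[0, 0, 0, 0, 0, 0, 0, 0, 0, 0], fingers=[0.04, 0.04, 0.04, 0.04, 0.04, 0.04, 0.04, 0.04, 0.04, 0.04])

```text
t: 25.15
tcp_pos: [469.3, 42.0, 326.4]
tool_rot: [0.587, 0.81, -0.0, -0.0]
contact_force: [0.8, 0.6, 0.1]
gripper_width: 40.4
```

>>> arm_command(dp=[[0, 0, 0], [0, 0, 0], [0, 0, 0], [0, 0, 0], [0, 0, 0], [0, 0, 0], [0, 0, 0], [0, 0, 0], [0, 0, 0], [0, 0, 0]], spin=[0, 0, 0, 0, 0, 0, 0, 0, 0, 0], fingers=[0.04, 0.04, 0.04, 0.04, 0.04, 0.04, 0.04, 0.04, 0.04, 0.04])

```text
t: 26.15
tcp_pos: [469.3, 43.8, 326.6]
tool_rot: [0.587, 0.81, -0.0, -0.0]
contact_force: [-0.3, 0.7, -1.1]
gripper_width: 40.2
```

```bash
python3 - <<'E'
from fit import *
for i in range(5):
    S=snap("scene","s12.png"); T=snap("top","t12.png"); ps=redpx(S["image"],(290,180,345,235)); pt=redpx(T["image"],(120,100,230,210)); s=get_state(); print(s["t"],ps.min(0),ps.max(0),ps.mean(0).round(3),len(ps),pt.mean(0).round(3),len(pt))
print(s["tcp_pos"],s["contact_force"],s["gripper_width"])
# fit hanging pail: crown position with z, roll, pitch(bail) against both cameras
base=curve(1.745)-[0,0,181]
def W(p): return R.from_euler('ZYX',[p[3],p[5],p[4]]).apply(base)+p[:3]
ps=redpx(S["image"],(290,190,345,235))
def f(p): 
    r=[]
    for c,px,o in((S,ps,p[6:8]),(T,pt,0)):
        w=proj(c,W(p))+o; r+=[cKDTree(w).query(px)[0][::3]*.3]
    return np.r_[np.concatenate(r),(p[6:8]-[.8,.8])*2]
r=least_squares(f,[612,248,230,.317,0,0,.8,.8],x_scale=[1,1,1,.02,.02,.02,.3,.3],diff_step=1e-4); print(r.x.round(3),np.abs(r.fun).mean())
E
```

```text
26.25 [302.625 215.625] [341.375 234.375] [321.907 221.655] 1444 [168.307 145.807] 2254
26.35 [302.625 215.625] [341.375 234.375] [321.954 221.713] 1409 [168.226 145.816] 2270
26.45 [302.625 215.625] [341.375 234.375] [321.954 221.713] 1409 [168.248 146.099] 2233
26.55 [302.625 215.625] [341.375 234.375] [321.954 221.713] 1409 [168.204 145.846] 2252
26.65 [302.625 215.625] [341.375 234.375] [321.954 221.713] 1409 [168.204 145.846] 2252
[469.36183907  43.77898873 326.64252307] [-0.25181721 -0.1288752   0.99738454] 40.08231699081192
[ 6.13800e+02  2.47765e+02  2.34646e+02  3.41000e-01 -2.70000e-02
  7.60000e-02  1.43700e+00  6.84000e-01] 0.40145761898567506
```

```bash
python3 - <<'E'
import cv2,numpy as np
# change of the scene elsewhere, against the first pictures
for n in "st":
    a=cv2.imread(f"pics/{n}1.png").astype(int); b=cv2.imread(f"pics/{n}12.png").astype(int)
    P=dict(s=dict(bowl=(283,207),scoop=(242,200),jar=(384,218),can=(378,243),brush=(177,185),carton=(128,226),mug=(361,200),orange=(233,266),yellow=(172,256),big=(314,157)),
           t=dict(bowl=(223,207),scoop=(274,225),jar=(101,192),can=(113,162),brush=(364,238),carton=(406,170),mug=(125,227),orange=(272,121),yellow=(342,130),big=(181,282)))[n]
    print(n,{k:round(float(np.abs(a[v-14:v+15,u-14:u+15]-b[v-14:v+15,u-14:u+15]).mean()),1) for k,(u,v) in P.items()})
S=cv2.imread("pics/s12.png")[160:260,280:360];T=cv2.imread("pics/t12.png")[80:180,120:200]
cv2.imwrite("pics/p12.png",cv2.resize(np.hstack([S,T]),None,fx=5,fy=5,interpolation=cv2.INTER_CUBIC))
E
```

```text
s {'bowl': 3.0, 'scoop': 3.2, 'jar': 2.9, 'can': 2.4, 'brush': 12.8, 'carton': 5.5, 'mug': 3.4, 'orange': 2.4, 'yellow': 2.9, 'big': 3.8}
t {'bowl': 53.6, 'scoop': 43.5, 'jar': 4.3, 'can': 6.1, 'brush': 14.1, 'carton': 8.8, 'mug': 5.3, 'orange': 12.5, 'yellow': 6.8, 'big': 8.2}
```

The viewer is out of pictures, so the checks are numeric. The pail hangs still with its crown at the seat, sunk about 10 mm and tilted no more than about 4°. I'll check the brush difference for a shift, since it may only be the arm's shadow, then hand in.

```bash
python3 - <<'E'
from h import *
g=lambda n:cv2.imread(n,0)
for a,b,box in(("pics/s1.png","pics/s12.png",(160,160,196,210)),("pics/t1.png","pics/t12.png",(350,202,380,275)),("pics/s1.png","pics/s12.png",(105,208,152,244))):
    x0,y0,x1,y1=box; t=g(a)[y0:y1,x0:x1]; m=cv2.matchTemplate(g(b)[y0-8:y1+8,x0-8:x1+8],t,cv2.TM_CCOEFF_NORMED); _,v,_,l=cv2.minMaxLoc(m); print(l[0]-8,l[1]-8,round(v,3))
s=get_state(); print(s["t"],np.abs(s["dq"]).max()); close_job()
E
```

```text
0 0 0.644
0 0 0.751
0 0 0.714
26.65 0.0026468746390234674
the job is handed in; nothing more can be done
```

The small aluminium pail is hanging on the white scale's hook by the kink of its red bail, released and still. The job was handed in at about 26.7 s of the 70 s allowed.

**Mishap while swinging the bail up:** on the first swing I carried the bar slightly low, so the bail pushed on the pail. It tilted and shifted, ending about 7 mm from where it started. I eased it back flat, released, and centred the bar over the hinge. The bail then stood free for about 2–3 s within 1° of upright, with the pail on the counter. A strict judge may object to the tilt.

**Hanging:** I re-gripped the near straight part of the bar, brought the kink in over the hook tip and lowered it slowly. The weight passed to the hook, with the wrist force going from -3.5 N to about 0. From the arm positions the hook sank at most about 15 mm of its 35 mm travel.

**Last checks:**
- **Pail:** in the last pictures its position is constant to about 0.1 px in the scene view and 0.3 px in the top view. The crown is fitted at (614, 248, 235), which is on the hook's seat, sunk about 10 mm. The fitted lean is 1.5° one way and 4° the other.
- **Other objects:** the brush and carton match their first pictures with no shift, but with only moderate scores (0.64–0.75), probably from shadows. The bowl and scoop look unchanged in the scene view; the top view of them differs a lot, I think because the arm was in the way. The jar, canister and mug show little change in either view.
- **Not checked by eye:** the final hanging pose, because the 12-picture limit had been reached. It rests on the numbers above.

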